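# Switch on a mower console with its ignition key

### The job

Take the ignition key, the one with the broad square head, out of the wooden key block, push it fully home in the key switch on the sloping face of the mower console, then turn it clockwise as far as it goes, to on. Let go and leave the key in the switch; do not disturb the other two keys, the oil tin or the wrench.

Things in the scene. Friction and masses are not known exactly. Their poses are not given: they have to be found in the camera images.
- key_center (a point): Centre of the head of the loose ignition key, upright in one of the block's three slots (which one varies). Head: black plastic slab 34 mm wide (x), 9 thick (y), 32 tall (z, up out of the key), the only broad square one. Below it a steel neck 10 mm across and 10 long, then a collar 20 mm across and 4 thick, its underside 30 mm below this point. Half a turn about z gives the same key. 25 to 50 g.
- key_collar (a point): Centre of the underside of the ignition key's collar, same axes as the key; it rests on the block and meets the keyhole's mouth when the key is fully home. Below it the flat steel blade: 12 mm wide (x), 4 mm thick (y), 24 mm long, slightly rounded at the tip.
- keyhole (a point): Centre of the key switch's mouth, in a brass barrel 31 mm across, in a steel bezel 41 mm across, 8 mm proud of the console's sloping face. z points straight out of the face, 35 deg from vertical; x uphill along the face; y to the left as one looks at it from the low side. Keyway: slot 14 by 5.8 mm, over 24 mm deep, so the blade has about 1 mm of play each side and 0.15 rad in turn.
- on_mark (a point): White dot on the face, 31 mm right of the keyhole: on. A white bar uphill of the keyhole: off. Clockwise looking at the face is negative about the keyhole's z. The slot's long side starts 0 to 0.85 rad clockwise of the keyhole's x; this is not reported: see it or feel for it. Stops at 0 (off) and 1.45 rad (on). The barrel turns against a friction of 0.15 N m and stays where left.
- console: Fixed grey wedge-shaped mower console, 240 mm wide (y), 164 mm deep (x), 40 mm high at its low front (-x) and 155 mm at the back; origin at the centre of its underside. The face slopes 35 deg. On it, 80 mm left of the keyhole, a round gauge 58 mm across and 10 mm high; 85 mm right of it a slide grip 23 mm high; 6 mm strips at the side edges.
- key_block: Fixed wooden block 200 mm long (its x), 55 mm wide (y), 42 mm high (z); origin at the centre of its underside. Three slots 62 mm apart along x on its centre line, each with a key whose head lies in the block's x-z plane, collar on the block's top.
- round_key_center (a point): Centre of the head of another key standing in the block: a black disc 26 mm across and 8 mm thick, on the same collar, with a thin round shank. Leave it.
- slim_key_center (a point): Centre of the head of another key standing in the block: a narrow black bar 13 mm wide, 8 mm thick, 36 mm tall, on the same collar, with a thin round shank. Leave it.
- oil_tin_center (a point): Centre of a closed tin, 72 mm across, 110 mm high, standing on the bench. Leave it.
- wrench: Steel wrench 190 mm long lying on the bench, origin under its middle. Leave it.
Things that resemble listed ones, but are neither listed nor needed, are in the scene too. What is shaped like the part that bears key_center but pink or red is not meant.

How it is judged:
By the outcome, as a careful person would: the job done as asked, in the order asked, and still so for the second after the job is handed in, with the robot touching nothing.
It also fails if it takes over 72 s, if anything falls off the work surface, if the arm or the gripper's body presses on something with over 40 N, if the wrist force passes 120 N, or if a joint passes its speed limit or range.

### The arm

A 7-joint arm with a two-finger parallel gripper is mounted at the origin on the work surface. World frame = base frame: x ahead of the robot, y to its left, z up, the work surface at z = 0. Lengths are in m, angles in rad, forces in N, time in s.
With the tool pointing down it reaches from about 0.4 to 0.85 m from the base axis. Payload 10.4 kg.
Tool frame: the origin (TCP) lies at the very end of the fingers, on their centre line; the grasp point (between the pads) lies 19 mm behind it (pinch_z is the distance from the TCP to the grasp point, in m); z points along the fingers, x is the direction in which the jaws open and shut, and the axes are right-handed (so a half turn about z gives the same grasp; the last joint's range is limited). The gripper opens to 87 mm and grips with 3 to 60 N. Pads are 19 mm wide; open, the fingers measure 117 mm over their backs; the gripper's body (75 mm by 190 mm) begins 51 mm behind the grasp point.
Start: joints at [1.13, 0.332, -0.065, 1.46, 0.022, 1.35, -0.088], TCP at [0.254, -0.571, 0.19] pointing down, gripper open.
Joint ranges: [-2.6, 2.6], [-0.5, 2.12], [-1.47, 1.34], [0.16, 2.42], [-1.27, 4.41], [0.06, 2.06], [-2.6, 2.6]. Speed limits (rad/s): [2.22, 2.22, 2.79, 2.79, 3.14, 3.14, 3.14].

### API

Orientations are given as a unit quaternion [w, x, y, z].
In Python, from rig import * gives the robot as it stands.
- The arm moves only by the tool step_arm, never from a script. Its argument "series" is a list of rows, each a list of 7 numbers: the shift along the tool's x, y, z in m, then the turn, a rotation vector about the tool's x, y, z in rad, then the gripper command: -1 is shut, 1 is fully open, values between are in proportion. A call has 1 to 20 rows; each row is the pose to reach, as a shift and turn from the pose commanded when the call began, along the tool's axes at that moment; what a row does not reach only later rows make up. A row lasts 1/8 s, in which the tool goes at most 62.5 mm and 10.7 degrees, less where a joint would pass 70% of its speed; a pose out of reach is approached as far as the arm can. A call with a gripper value outside its range is refused whole. The fingers move at their own pace and stop on an object; "grip_force" is the grip in N (left out, the last holds). Time passes only in rows, so rows that repeat a pose let the fingers close. It gives the time, the measured TCP pose, the force and the opening at its end, in the units of the state.
- get_state(): the state, without advancing time (a new reading comes with each control period).
- snapshot(name): name is "side" or "top" or "wrist"; returns (picture, depth): 400x640x3 uint8, red, green, blue; 400x640 float32, m along the optical axis (not along the pixel's ray), 0 where there is no reading.
- calibration(name): a dict with "fx", "fy", "cx", "cy" (pixels), "rvec" (rotation vector, rad) and "tvec" (3), from world to camera coordinates, as OpenCV has them; the wrist camera has in their place "T_tool_cam" (4x4, takes a point from camera to tool coordinates, whose origin is the TCP and whose axes are the tool frame's). Camera axes: x right, y down, z forward; pixel columns grow to the right and rows downward; lengths in m; the calibration is good to about 2 mm. A picture is of the moment at which its call begins: read the wrist's pose just before it. calibration takes no time and is no camera call.
- finish_job(): hands the job in, once; it reports no verdict.
The state is a dict: "time_s": time; "joint_pos": joint angles; "joint_vel": joint speeds; "joint_torque": joint torques, N m; "tool_pos": TCP position; "ee_rot": TCP orientation; "contact_force": force on the tool from outside, world axes, zero at the start; "torque": the same for the moment, N m; "gripper_width": finger opening in m.
Only numpy, scipy, OpenCV 4.12 (cv2) and the standard library are available. Lean on these libraries where they do the work, as an engineer would, in place of code of your own. Each camera call takes 0.05 s, during which the arm holds its last target.

## Working session

There is one attempt and no reset: what is moved stays moved. The work goes in short steps, Python scripts to look and compute and a tool call to move; the robot and the scene stay as the last step left them, time stands still between calls to the robot, and variables do not carry over. Pictures are saved under pics/ and viewed, and the job is handed in when it is done.

Besides the shell and the picture viewer there is one more tool, called as name([rows], argument=value, ...), one row to a line, values as JSON. step_arm: Moves the arm, as the interface text tells. Its arguments: {"type":"object","properties":{"series":{"type":"array","items":{"type":"array","items":{"type":"number"}}},"grip_force":{"type":"number"}},"required":["series"]}

```bash
ls; mkdir -p pics; python3 - <<'E'
from rig import *
import cv2,numpy as np
s=get_state();print({k:np.round(v,4).tolist() for k,v in s.items()})
for n in("side","top","wrist"):
    p,d=snapshot(n);cv2.imwrite(f"pics/{n}0.png",p[...,::-1]);np.save(f"pics/{n}0.npy",d);c=calibration(n);print(n,c,(d==0).mean())
E
```

```text
pics
{'time_s': 0.0, 'joint_pos': [1.1304, 0.3329, -0.0647, 1.4609, 0.0216, 1.3499, -0.0885], 'joint_vel': [-0.0022, -0.0014, 0.0012, 0.0008, 0.0004, 0.0006, -0.0004], 'joint_torque': [-0.0008, -62.3247, 0.0243, -38.9892, -0.0614, 0.0395, 0.0001], 'tool_pos': [0.2534, -0.5708, 0.1889], 'ee_rot': [-0.0004, 0.8384, -0.5451, -0.0006], 'contact_force': [0.7277, 0.8593, 0.2622], 'torque': [-0.0563, -0.0055, -0.024], 'gripper_width': 0.0871}
side {'fx': 374.9659470325812, 'fy': 374.9659470325812, 'cx': 316.2314169875165, 'cy': 203.20005859751552, 'rvec': array([ 2.32021836, -0.21025947,  0.06645148]), 'tvec': array([-0.56300339,  0.10844168,  0.91375697])} 0.004
top {'fx': 361.5681503688939, 'fy': 361.5681503688939, 'cx': 318.6259230478174, 'cy': 197.53648728948093, 'rvec': array([ 2.15802363, -2.17891079,  0.09269366]), 'tvec': array([-0.06117605,  0.57151859,  0.92177511])} 0.00405859375
wrist {'fx': 340.9337459847892, 'fy': 340.9337459847892, 'cx': 316.7363364301247, 'cy': 199.67472066665482, 'T_tool_cam': array([[ 9.99999789e-01, -1.28479893e-04, -6.37212729e-04,
        -2.20568490e-05],
       [ 3.12527906e-04,  9.54567946e-01,  2.97993187e-01,
        -8.18051858e-02],
       [ 5.69976712e-04, -2.97993323e-01,  9.54567784e-01,
        -1.95658221e-01],
       [ 0.00000000e+00,  0.00000000e+00,  0.00000000e+00,
         1.00000000e+00]])} 0.00405078125
```

View pics/side0.png

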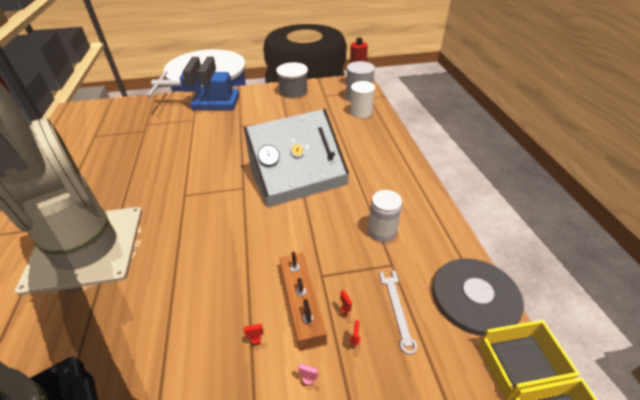

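View pics/top0.png

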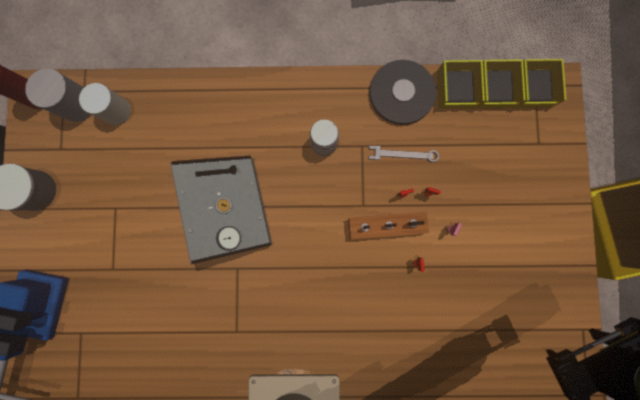

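View pics/wrist0.png

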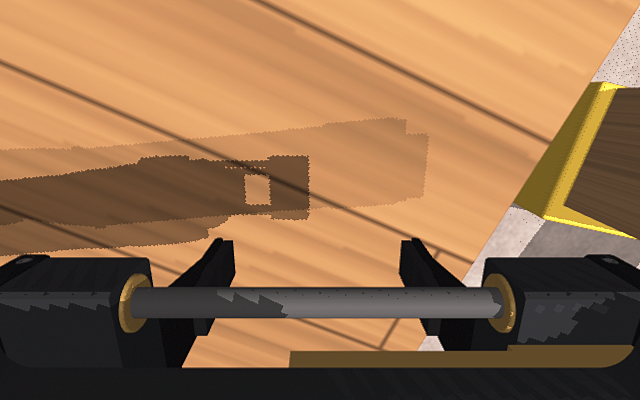

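The side view shows the console at (297,150) and the block at (302,300), with heads at (294,262), (300,287) and (308,314). In the top view the console is at (222,208) and the block at (389,226). I'll zoom in and measure.

```bash
cat > h.py <<'E'
from rig import *
import cv2,numpy as np
from scipy.spatial.transform import Rotation as R
def T_wc(n,s=None):
    c=calibration(n);T=np.eye(4)
    if n=="wrist":
        W=np.eye(4);q=s["ee_rot"];W[:3,:3]=R.from_quat([q[1],q[2],q[3],q[0]]).as_matrix();W[:3,3]=s["tool_pos"];return W@c["T_tool_cam"]
    T[:3,:3]=cv2.Rodrigues(c["rvec"])[0];T[:3,3]=c["tvec"];return np.linalg.inv(T)
def cloud(n,d,s=None):
    c=calibration(n);v,u=np.mgrid[:400,:640]
    P=np.stack([(u-c["cx"])/c["fx"]*d,(v-c["cy"])/c["fy"]*d,d],-1);T=T_wc(n,s);return P@T[:3,:3].T+T[:3,3]
def ray(n,u,v,z,s=None):
    c=calibration(n);T=T_wc(n,s);r=T[:3,:3]@np.array([(u-c["cx"])/c["fx"],(v-c["cy"])/c["fy"],1]);return T[:3,3]+r*(z-T[2,3])/r[2]
E
python3 - <<'E'
from h import *
for n,(a,b,w,h) in dict(side=(220,90,190,270),top=(160,130,290,150)).items():
    p=cv2.imread(f"pics/{n}0.png")[b:b+h,a:a+w];k=min(800//w,600//h) ;k=2.2 if n=="side" else 2.7
    cv2.imwrite(f"pics/{n}0z.png",cv2.resize(p,None,fx=k,fy=k,interpolation=cv2.INTER_CUBIC))
P=cloud("top",np.load("pics/top0.npy"))
for u,v in[(390,212),(350,228),(427,226),(365,227),(390,225),(415,223),(250,260),(330,300)]:print(u,v,P[v,u].round(3))
sub=P[205:245,340:440];m=sub[...,2]>0.05
b=(sub[...,2]>.034)&(sub[...,2]<.048);q=sub[b][:,:2].astype(np.float32);print(cv2.minAreaRect(q))
n,l,st,c=cv2.connectedComponentsWithStats(m.astype(np.uint8))
for i in range(1,n):
    q=sub[l==i];print(st[i],c[i]+[340,205],q.mean(0).round(3),q.max(0).round(3))
# console face
c=P[160:262,172:272].reshape(-1,3);c=c[c[:,2]>.03]
A=np.c_[c[:,:2],np.ones(len(c))]
for _ in range(5):
    k=np.linalg.lstsq(A,c[:,2],rcond=None)[0];r=c[:,2]-A@k;g=abs(r)<.006;A=A[g];c=c[g]
print(k,np.degrees(np.arctan(np.hypot(*k[:2]))),np.degrees(np.arctan2(k[1],k[0])))
E
```

```text
390 212 [ 0.533 -0.258 -0.002]
350 228 [ 0.49  -0.146  0.042]
427 226 [ 0.494 -0.343  0.042]
365 227 [ 0.492 -0.179  0.093]
390 225 [ 0.496 -0.242  0.08 ]
415 223 [ 0.501 -0.301  0.087]
250 260 [0.408 0.118 0.   ]
330 300 [ 0.302 -0.094 -0.002]
((0.4971467852592468, -0.24539044499397278), (0.05498248711228371, 0.20097476243972778), 4.134150505065918)
[27  1  1  1  1] [367. 206.] [ 0.481 -0.075  0.971] [ 0.481 -0.075  0.971]
[6 4 1 1 1] [346. 209.] [ 0.481 -0.075  0.971] [ 0.481 -0.075  0.971]
[65  4  1  1  1] [405. 209.] [ 0.481 -0.075  0.971] [ 0.481 -0.075  0.971]
[50  6  1  1  1] [390. 211.] [ 0.481 -0.075  0.971] [ 0.481 -0.075  0.971]
[91  8  1  1  1] [431. 213.] [ 0.481 -0.075  0.971] [ 0.481 -0.075  0.971]
[ 0 10  1  1  1] [340. 215.] [ 0.481 -0.075  0.971] [ 0.481 -0.075  0.971]
[54 11  1  1  1] [394. 216.] [ 0.481 -0.075  0.971] [ 0.481 -0.075  0.971]
[84 10  1  1  1] [424. 215.] [ 0.481 -0.075  0.971] [ 0.481 -0.075  0.971]
[ 2 13  1  1  1] [342. 218.] [ 0.481 -0.075  0.971] [ 0.481 -0.075  0.971]
[44 12  1  1  1] [384. 217.] [ 0.481 -0.075  0.971] [ 0.481 -0.075  0.971]
[8
[... 468 characters left out ...]
086] [ 0.497 -0.177  0.095]
[39 20  1  1  1] [379. 225.] [ 0.481 -0.075  0.971] [ 0.481 -0.075  0.971]
[90 22  1  1  1] [430. 227.] [ 0.481 -0.075  0.971] [ 0.481 -0.075  0.971]
[10 25  1  1  1] [350. 230.] [ 0.481 -0.075  0.971] [ 0.481 -0.075  0.971]
[ 0 26  1  1  1] [340. 231.] [ 0.481 -0.075  0.971] [ 0.481 -0.075  0.971]
[98 28  1  1  1] [438. 233.] [ 0.481 -0.075  0.971] [ 0.481 -0.075  0.971]
[84 32  1  1  1] [424. 237.] [ 0.481 -0.075  0.971] [ 0.481 -0.075  0.971]
[90 34  1  1  1] [430. 239.] [ 0.481 -0.075  0.971] [ 0.481 -0.075  0.971]
[60 39  1  1  1] [400. 244.] [ 0.481 -0.075  0.971] [ 0.481 -0.075  0.971]
[-0.1675795  0.3526303  0.1363446] 21.326874423943227 115.41833636577456
```

```bash
python3 -c "
import cv2
a=cv2.imread('pics/side0z.png');print(a.shape)"
```

```text
(594, 418, 3)
```

View pics/side0z.png

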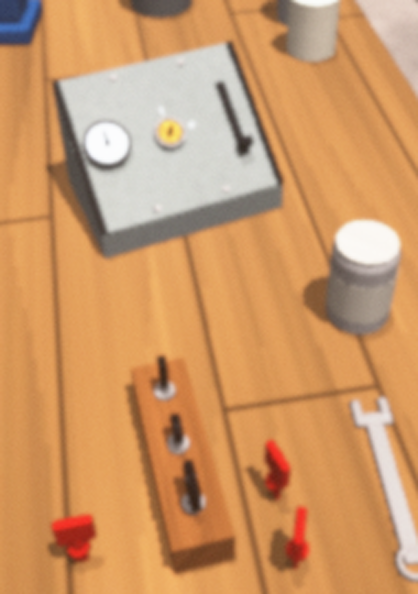

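View pics/top0z.png

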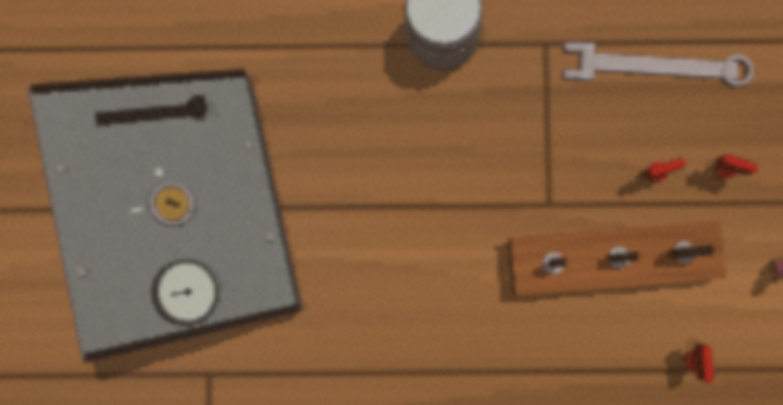

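```bash
python3 - <<'E'
from h import *
def fit(n,box):
    P=cloud(n,np.load(f"pics/{n}0.npy"));u0,v0,u1,v1=box
    c=P[v0:v1,u0:u1].reshape(-1,3);c=c[(c[:,2]>.05)&(c[:,2]<.2)]
    A=np.c_[c[:,:2],np.ones(len(c))]
    for t in(.03,.015,.008,.005,.004,.004):
        k=np.linalg.lstsq(A,c[:,2],rcond=None)[0];r=c[:,2]-A@k;g=abs(r)<t;A=A[g];c=c[g]
    return k
for n,box in dict(top=(178,165,265,255),side=(250,115,340,190)).items():
    k=fit(n,box);th=np.arctan2(k[1],k[0]);print(n,k.round(4),"slope",np.degrees(np.arctan(np.hypot(*k[:2]))),"uphill yaw",np.degrees(th))
    # barrel: yellow
    img=cv2.imread(f"pics/{n}0.png");h=cv2.cvtColor(img,cv2.COLOR_BGR2HSV)
    u0,v0,u1,v1=box
    m=((h[...,0]>15)&(h[...,0]<32)&(h[...,1]>110)&(h[...,2]>90)).astype(np.uint8)
    w=np.zeros_like(m);w[v0+25:v1-20,u0+30:u1-20]=1;m&=w
    vs,us=np.nonzero(m);P=cloud(n,np.load(f"pics/{n}0.npy"));print(len(us),us.min(),us.max(),vs.min(),vs.max(),"c",us.mean(),vs.mean(),np.median(P[m>0],0))
    # intersect ray with plane offset 8mm
    up=np.array([-k[0],-k[1],1]);up/=np.linalg.norm(up)
    c=calibration(n);T=T_wc(n)
    def hit(u,v,off):
        r=T[:3,:3]@np.array([(u-c["cx"])/c["fx"],(v-c["cy"])/c["fy"],1]);p0=np.array([0,0,k[2]])+up*off
        return T[:3,3]+r*((p0-T[:3,3])@up)/(r@up)
    print("keyhole",hit((us.min()+us.max())/2,(vs.min()+vs.max())/2,.008),hit(us.mean(),vs.mean(),.008),"n",up)
    ww=np.zeros_like(m);ww[v0+20:v1-20,u0+15:u1-20]=1
    wm=((h[...,1]<40)&(h[...,2]>(200 if n=="side" else 150))&(ww>0)).astype(np.uint8)
    nn,l,st,ce=cv2.connectedComponentsWithStats(wm)
    for i in range(1,nn):
        if st[i][4]>=3:print("white",st[i],ce[i],hit(*ce[i],0))
E
```

```text
top [-0.1535  0.6819  0.0672] slope 34.95199824966289 uphill yaw 102.68833919028938
104 218 228 200 210 c 223.15384615384616 204.8653846153846 [0.54860515 0.16342963 0.10285094]
keyhole [0.54781145 0.16325721 0.10413371] [0.54815275 0.16296054 0.10387902] n [ 0.12583394 -0.55889957  0.81963229]
white [218 193   2   2   4] [218.5 193.5] [0.57638165 0.17614906 0.09877784]
white [220 228  18   7  94] [228.5        231.59574468] [0.48389186 0.15116644 0.0959419 ]
side [-0.1533  0.6808  0.0702] slope 34.91039678874497 uphill yaw 102.68838313989039
70 292 301 145 154 c 296.9 149.42857142857142 [0.54890917 0.15994871 0.10308409]
keyhole [0.54684595 0.15853958 0.10406623] [0.54796441 0.15872212 0.10401907] n [ 0.12570362 -0.55831873  0.82004804]
white [ 265  135   55   35 1631] [292.74739424 151.48988351] [0.53645243 0.16073958 0.09740175]
```

```bash
cat >> h.py <<'E'
def Rs(s):
    q=s["ee_rot"];return R.from_quat([q[1],q[2],q[3],q[0]])
def frame(z,x):
    z=np.array(z,float);z/=np.linalg.norm(z);x=np.array(x,float);x-=z*(x@z);x/=np.linalg.norm(x);return R.from_matrix(np.c_[x,np.cross(z,x),z])
def plan(p,Rt):
    s=get_state();r=Rs(s);print("shift",r.inv().apply(np.array(p)-s["tool_pos"]).round(4),"rotvec",(r.inv()*Rt).as_rotvec().round(4),"rows>=",np.degrees((r.inv()*Rt).magnitude())/10.7,np.linalg.norm(np.array(p)-s["tool_pos"])/.0625)
def st():
    s=get_state()
    for k in("time_s","joint_pos","tool_pos","contact_force","torque","gripper_width"):print(k,np.round(s[k],4))
    print("axes",Rs(s).as_matrix().round(3).tolist())
E
python3 - <<'E'
from h import *
a=np.radians(4.13)
plan([.5016,-.3072,.17],frame([0,0,-1],[np.cos(a),np.sin(a),0]))
E
```

```text
shift [-0.1404 -0.3338  0.0193] rotvec [-6.0000e-04  1.0000e-03 -1.2251e+00] rows>= 6.560020702992604 5.8025134659803275
```

step_arm([
  [-0.14,-0.334,0.019,0,0,-1.225,0],
  [-0.14,-0.334,0.019,0,0,-1.225,0],
  [-0.14,-0.334,0.019,0,0,-1.225,0],
  [-0.14,-0.334,0.019,0,0,-1.225,0],
  [-0.14,-0.334,0.019,0,0,-1.225,0],
  [-0.14,-0.334,0.019,0,0,-1.225,0],
  [-0.14,-0.334,0.019,0,0,-1.225,0],
  [-0.14,-0.334,0.019,0,0,-1.225,0],
  [-0.14,-0.334,0.019,0,0,-1.225,0],
  [-0.14,-0.334,0.019,0,0,-1.225,0],
  [-0.14,-0.334,0.019,0,0,-1.225,0],
], grip_force=30)

```text
time_s: 1.52
tool_pos: [0.5018, -0.3081, 0.1708]
ee_rot: [0.0, 0.999, 0.035, 0.0]
contact_force: [-0.5, -0.5, 0.1]
gripper_width: 0.0439
```

```bash
python3 - <<'E'
from h import *
st();s=get_state();p,d=snapshot("wrist");cv2.imwrite("pics/w1.png",p[...,::-1]);np.save("pics/w1.npy",d)
P=cloud("wrist",d,s)
b=(abs(P[...,2]-.042)<.006);q=P[b&(abs(P[...,0]-.5)<.05)][:,:2].astype(np.float32);print(len(q),cv2.minAreaRect(q))
m=((P[...,2]>.054)&(P[...,2]<.1)&(abs(P[...,0]-.5)<.04)&(P[...,1]<-.1)&(P[...,1]>-.38)).astype(np.uint8)
n,l,stt,c=cv2.connectedComponentsWithStats(m)
for i in range(1,n):
    if stt[i][4]>30:q=P[l==i];print(stt[i],q.min(0).round(4),q.max(0).round(4),np.median(q,0).round(4), cv2.minAreaRect(q[q[:,2]>.08][:,:2].astype(np.float32)) if (q[:,2]>.08).any() else "")
E
```

```text
time_s 1.525
joint_pos [ 0.8163  0.2937 -0.4164  1.57    0.1219  1.3036  0.4541]
tool_pos [ 0.5018 -0.3081  0.1708]
contact_force [-0.4962 -0.5293  0.1189]
torque [ 0.0252 -0.1223  0.0126]
gripper_width 0.0439
axes [[0.998, 0.071, 0.0], [0.071, -0.998, -0.0], [0.0, 0.0, -1.0]]
12124 ((0.49615567922592163, -0.2833998501300812), (0.0629858523607254, 0.26675522327423096), 1.652854323387146)
[309  26  12  25 258] [ 0.4867 -0.1922  0.0567] [ 0.4955 -0.1793  0.0948] [ 0.491  -0.187   0.0919] ((0.4905746877193451, -0.1858484447002411), (0.00768429646268487, 0.012689734809100628), 4.325779914855957)
[309 104  12  31 313] [ 0.4902 -0.2593  0.0567] [ 0.4999 -0.2345  0.0843] [ 0.4951 -0.2462  0.081 ] ((0.49522528052330017, -0.24715788662433624), (0.007432039361447096, 0.017474349588155746), 3.687199115753174)
[310 169  11  45 441] [ 0.4942 -0.3252  0.0561] [ 0.5045 -0.2918  0.0905] [ 0.4993 -0.306   0.0879] ((0.4998682141304016, -0.3085593581199646), (0.008644744753837585, 0.033192556351423264), 3.857431650161743)
```

View pics/w1.png

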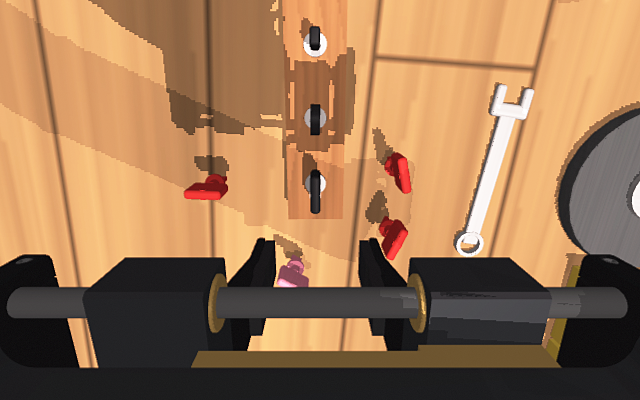

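The square head is at wrist pixel (315,190), giving a centre of (0.4999, -0.3086) and a top at z 0.088. Its footprint is 33 × 8.6 mm, as expected. The other two heads are at (315,118) and (314,38). Descending to grasp.

step_arm([
  [-0.002,0,0.05,0,0,0,0],
  [-0.002,0,0.09,0,0,0,0],
  [-0.002,0,0.118,0,0,0,0],
  [-0.002,0,0.118,0,0,0,0],
  [-0.002,0,0.118,0,0,0,0],
  [-0.002,0,0.118,0,0,0,-1],
  [-0.002,0,0.118,0,0,0,-1],
  [-0.002,0,0.118,0,0,0,-1],
  [-0.002,0,0.118,0,0,0,-1],
  [-0.002,0,0.118,0,0,0,-1],
  [-0.002,0,0.118,0,0,0,-1],
], grip_force=40)

```text
time_s: 2.95
tool_pos: [0.5002, -0.308, 0.0529]
ee_rot: [0.0, 0.999, 0.036, 0.0]
contact_force: [1.1, 0.3, 1.7]
gripper_width: 0.0077
```

```bash
python3 - <<'E'
from h import *
st()
E
```

```text
time_s 2.95
joint_pos [ 0.8047  0.3942 -0.4033  1.7031  0.1719  1.0789  0.4196]
tool_pos [ 0.5002 -0.308   0.0529]
contact_force [1.0743 0.3197 1.6558]
torque [ 0.0752 -0.1207 -0.0124]
gripper_width 0.0077
axes [[0.997, 0.072, 0.0], [0.072, -0.997, -0.0], [0.0, 0.0, -1.0]]
```

step_arm([
  [0,0,-0.01,0,0,0,-1],
  [0,0,-0.03,0,0,0,-1],
  [0,0,-0.06,0,0,0,-1],
  [0,0,-0.1,0,0,0,-1],
  [0,0,-0.13,0,0,0,-1],
  [0,0,-0.13,0,0,0,-1],
])

```text
time_s: 3.7
tool_pos: [0.5017, -0.3086, 0.187]
ee_rot: [0.002, 0.999, 0.036, 0.002]
contact_force: [0.3, 0.2, -0.0]
gripper_width: 0.0071
```

```bash
python3 - <<'E'
from h import *
st()
for n in("wrist","side"):
    p,d=snapshot(n);cv2.imwrite(f"pics/{n}2.png",p[...,::-1])
a=cv2.imread("pics/wrist2.png")[180:400,200:440];b=cv2.imread("pics/side2.png")[180:400,200:440]
cv2.imwrite("pics/c2.png",np.hstack([cv2.resize(x,(400,367),interpolation=cv2.INTER_CUBIC) for x in(a,b)]))
n=np.array([.1258,-.5586,.8198]);K=np.array([.548,.161,.104])
a0=np.radians(12.7)
# hover w/ tilt, jaw for slot angle 0.7
for A in(0,.7):
    b=a0
    up=np.array([np.cos(np.radians(102.7)),np.sin(np.radians(102.7)),0]);up-=n*(up@n);up/=np.linalg.norm(up)
    left=np.cross(n,up)
    sd=np.cos(A)*up-np.sin(A)*left
    yt=-sd; zt=-n; xt=np.cross(yt,zt)
    print(A,xt);plan(K+n*.13-left*0,frame(zt,xt))
E
```

```text
time_s 3.7
joint_pos [ 0.8198  0.2792 -0.4186  1.5532  0.1166  1.3277  0.4602]
tool_pos [ 0.5017 -0.3086  0.187 ]
contact_force [ 0.2618  0.236  -0.0248]
torque [-0.0151 -0.0552  0.0268]
gripper_width 0.0071
axes [[0.997, 0.072, 0.005], [0.072, -0.997, -0.003], [0.005, 0.004, -1.0]]
0 [9.75501193e-01 2.19838688e-01 1.02270379e-04]
shift [ 0.0926 -0.3907 -0.0272] rotvec [ 0.6094 -0.0462 -0.1448] rows>= 3.363012211848756 6.438649835468677
0.7 [ 0.8622446  -0.34704092 -0.36878193]
shift [ 0.0926 -0.3907 -0.0272] rotvec [ 0.563  -0.2553  0.5331] rows>= 4.371110105777057 6.438649835468677
```

View pics/c2.png

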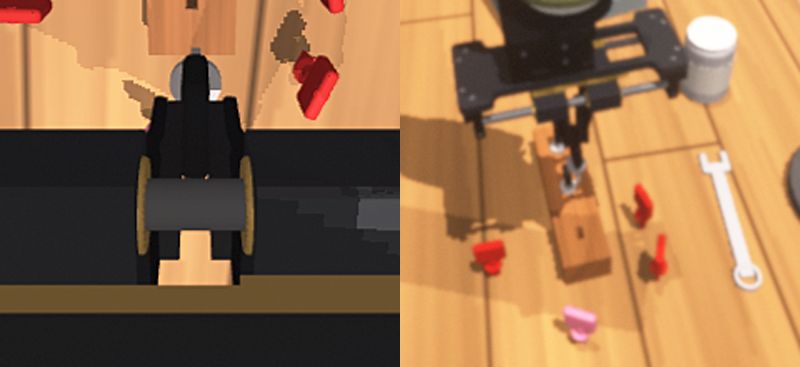

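```bash
cat >> h.py <<'E'
N=np.array([.1258,-.5586,.8198]);N/=np.linalg.norm(N);K=np.array([.548,.161,.104])
UP=np.array([np.cos(np.radians(102.7)),np.sin(np.radians(102.7)),0]);UP-=N*(UP@N);UP/=np.linalg.norm(UP);LEFT=np.cross(N,UP)
def RA(A):
    sd=np.cos(A)*UP-np.sin(A)*LEFT;return frame(-N,np.cross(-sd,-N))
E
python3 - <<'E'
from h import *
plan(K+N*.09-UP*.05,RA(0))
E
```

```text
shift [ 0.0952 -0.3728  0.0342] rotvec [ 0.6094 -0.0462 -0.1448] rows>= 3.363012211848756 6.1811192831856046
```

step_arm([
  [0.02,-0.06,-0.02,0,0,0,-1],
  [0.03,-0.12,-0.02,0.1,0,0,-1],
  [0.05,-0.18,-0.02,0.2,-0.02,-0.05,-1],
  [0.07,-0.24,-0.02,0.35,-0.03,-0.1,-1],
  [0.085,-0.3,-0.01,0.5,-0.04,-0.12,-1],
  [0.095,-0.35,0.01,0.61,-0.046,-0.145,-1],
  [0.095,-0.373,0.034,0.61,-0.046,-0.145,-1],
  [0.095,-0.373,0.034,0.61,-0.046,-0.145,-1],
  [0.095,-0.373,0.034,0.61,-0.046,-0.145,-1],
  [0.095,-0.373,0.034,0.61,-0.046,-0.145,-1],
  [0.095,-0.373,0.034,0.61,-0.046,-0.145,-1],
])

```text
time_s: 5.18
tool_pos: [0.5685, 0.0701, 0.1493]
ee_rot: [-0.299, 0.948, 0.105, -0.033]
contact_force: [0.1, 0.0, -0.9]
gripper_width: 0.0077
```

```bash
python3 - <<'E'
from h import *
st();s=get_state();p,d=snapshot("wrist");cv2.imwrite("pics/w3.png",p[...,::-1]);np.save("pics/w3.npy",d)
import json;json.dump({k:np.array(v).tolist() for k,v in s.items()},open("pics/s3.json","w"))
plan(K+N*.09-UP*.05,RA(0))
E
```

```text
time_s 5.175
joint_pos [ 0.6313  0.5057 -0.6283  1.5409 -0.3052  1.3587  0.3531]
tool_pos [0.5685 0.0701 0.1493]
contact_force [ 0.0821  0.0285 -0.9255]
torque [-0.7006 -0.3031 -0.0452]
gripper_width 0.0077
axes [[0.976, 0.18, -0.125], [0.219, -0.8, 0.559], [0.001, -0.573, -0.82]]
shift [ 0.0001 -0.0003  0.0003] rotvec [-0.0007 -0.0007 -0.0004] rows>= 0.005678790853934896 0.0072675933252053775
```

View pics/w3.png

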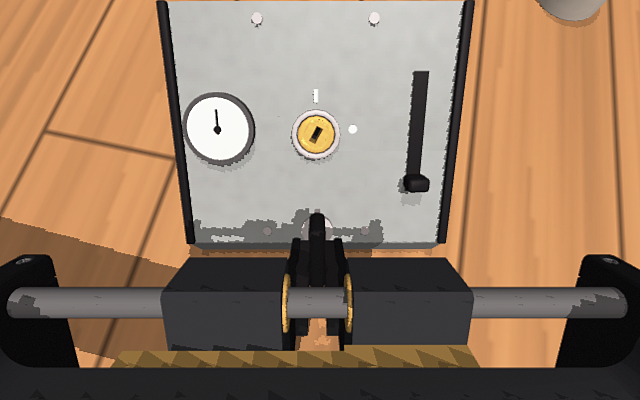

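The wrist view shows the barrel centred near (316,134), with the slot tilted about 30° clockwise. The off bar is at (316,96) and the on dot at (352,129).

```bash
python3 - <<'E'
from h import *
import json
s=json.load(open("pics/s3.json"));d=np.load("pics/w3.npy");img=cv2.imread("pics/w3.png")
P=cloud("wrist",d,s)
c=P[20:230,180:450].reshape(-1,3);c=c[(c[:,2]>.05)&(c[:,2]<.2)]
A=np.c_[c[:,:2],np.ones(len(c))]
for t in(.03,.015,.008,.004,.003,.003):
    k=np.linalg.lstsq(A,c[:,2],rcond=None)[0];r=c[:,2]-A@k;g=abs(r)<t;A=A[g];c=c[g]
n=np.array([-k[0],-k[1],1]);n/=np.linalg.norm(n);print("n",n,"slope",np.degrees(np.arccos(n[2])),"yaw",np.degrees(np.arctan2(k[1],k[0])))
p0=np.array([0,0,k[2]])
cal=calibration("wrist");T=T_wc("wrist",s)
def hit(u,v,off):
    r=T[:3,:3]@np.array([(u-cal["cx"])/cal["fx"],(v-cal["cy"])/cal["fy"],1]);q=p0+n*off
    return T[:3,3]+r*((q-T[:3,3])@n)/(r@n)
h=cv2.cvtColor(img,cv2.COLOR_BGR2HSV);w=np.zeros((400,640),np.uint8);w[108:162,288:344]=1
print("barrel depth off", [( (P[v,u]-p0)@n).round(4) for u,v in((300,134),(328,145),(305,125),(330,125))])
y=((h[...,1]>90)&(w>0)).astype(np.uint8);cn=max(cv2.findContours(y,0,1)[0],key=cv2.contourArea)
e=cv2.minEnclosingCircle(cn);el=cv2.fitEllipse(cn);print("barrel",e,el)
Kh=hit(*el[0],.008);print("K",Kh)
dk=((h[...,2]<90)&(w>0)).astype(np.uint8)
u_,v_=np.meshgrid(np.arange(640),np.arange(400));dk&=((u_-el[0][0])**2+(v_-el[0][1])**2<12**2).astype(np.uint8)
vs,us=np.nonzero(dk);q=np.array([hit(a,b,.008) for a,b in zip(us,vs)])-Kh
U=np.array([np.cos(np.arctan2(k[1],k[0])),np.sin(np.arctan2(k[1],k[0])),0]);U-=n*(U@n);U/=np.linalg.norm(U);L=np.cross(n,U)
xy=np.c_[q@U,q@L].astype(np.float32);print(len(xy),"slot rect",cv2.minAreaRect(xy),"mean",xy.mean(0))
w_,V=np.linalg.eigh(np.cov(xy.T));v=V[:,1];v*=np.sign(v[0]);print("slot angle cw",-np.arctan2(v[1],v[0]))
for nm,(a,b,cc,dd) in dict(bar=(308,85,324,106),dot=(345,120,360,138)).items():
    m=(img[b:dd,a:cc].min(2)>235);vv,uu=np.nonzero(m);z=hit(uu.mean()+a,vv.mean()+b,0)-Kh;print(nm,z@U*1e3,z@L*1e3,z@n*1e3)
# shear check: gauge centre
cv2.imwrite("pics/z3.png",cv2.resize(img[84:184,266:366],(600,600),interpolation=cv2.INTER_NEAREST))
cv2.imwrite("pics/z3b.png",cv2.resize(img[195:300,270:370],(571,600),interpolation=cv2.INTER_CUBIC))
E
```

```text
n [ 0.12710633 -0.5594191   0.81908135] slope 35.00706133591379 yaw 102.80091849719992
barrel depth off [np.float64(0.009), np.float64(0.0083), np.float64(0.0076), np.float64(0.0069)]
barrel ((315.6983642578125, 134.0271759033203), 18.68671989440918) ((315.68841552734375, 133.97496032714844), (35.90544509887695, 36.56083679199219), 13.376635551452637)
K [0.54700812 0.16036867 0.10495022]
73 slot rect ((0.00023444881662726402, -0.00029361527413129807), (0.0047004916705191135, 0.011254405602812767), 59.633506774902344) mean [ 0.00072967 -0.00059622]
slot angle cw 0.4824499338080174
bar 30.74899885172009 0.05088827402591331 -7.9999999999999085
dot 3.5131877810913696 -30.971283582284364 -7.999999999999918
```

View pics/z3.png

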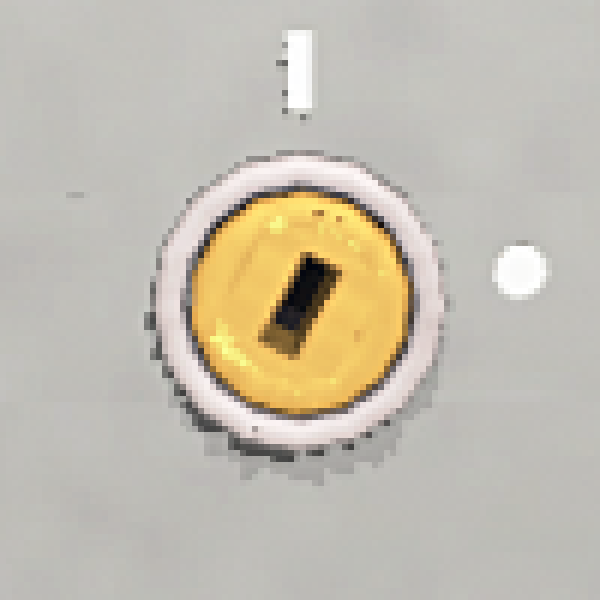

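View pics/z3b.png

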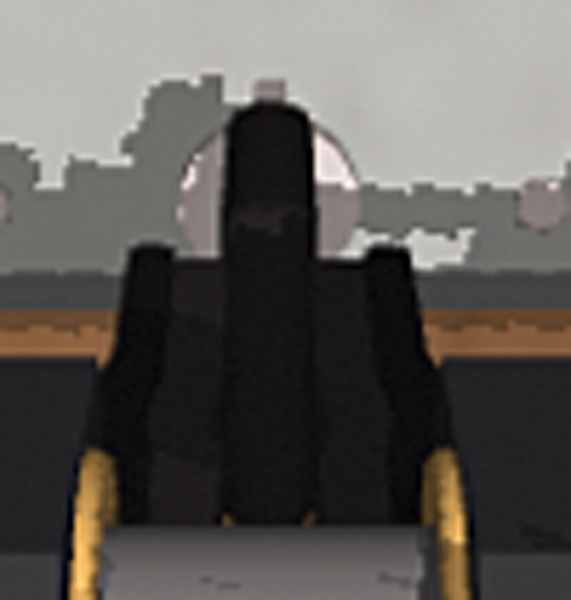

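```bash
python3 - <<'E'
from h import *
c=calibration("wrist");Ti=np.linalg.inv(c["T_tool_cam"])
def pr(p):
    q=Ti[:3,:3]@np.array(p)+Ti[:3,3];return (c["fx"]*q[0]/q[2]+c["cx"],c["fy"]*q[1]/q[2]+c["cy"])
for nm,p in dict(tipm6=(0,-.006,.035),tipm5=(0,-.005,.035),collar_t=(0,-.01,.011),colL=(-.01,0,.009),colR=(.01,0,.009),headtopfar=(0,-.017,-.003),head_m=(0,-.017,-.035)).items():print(nm,np.round(pr(p),1))
import json
s=json.load(open("pics/s3.json"));d=np.load("pics/w3.npy");P=cloud("wrist",d,s)
q=(P-np.array(s["tool_pos"]))@Rs(s).as_matrix()  # tool coords
m=(q[...,2]<.04)&(q[...,2]>-.03)&(abs(q[...,0])<.014)&(q[...,1]>-.03)&(q[...,1]<.02)
for v in range(204,245,2):
    r=q[v][m[v]];  print(v,len(r),np.round(r[[0,len(r)//2,-1]]*1e3,1).tolist() if len(r) else "")
E
```

```text
tipm6 [317.2 206. ]
tipm5 [317.3 207.3]
collar_t [317.3 211.8]
colL [301.8 227.5]
colR [332.8 227.5]
headtopfar [317.3 208.5]
head_m [317.3 228.8]
204 0 
206 0 
208 0 
210 6 [[-2.3, -5.1, 29.0], [-0.2, -4.9, 29.4], [1.2, -5.3, 28.1]]
212 6 [[-2.2, -5.3, 24.2], [-0.2, -4.8, 25.6], [1.2, -4.9, 25.3]]
214 12 [[-3.7, -15.4, -8.3], [-0.2, -16.1, -10.3], [2.8, -15.1, -7.4]]
216 17 [[-5.3, -7.9, 9.0], [-0.2, -16.1, -13.5], [5.0, -7.1, 11.2]]
218 22 [[-7.2, -6.3, 9.7], [-0.2, -15.9, -16.4], [6.2, -6.7, 8.5]]
220 26 [[-8.5, -4.7, 10.2], [-0.2, -16.4, -20.7], [7.5, -5.1, 9.2]]
222 28 [[-9.1, -4.0, 8.5], [-0.2, -15.7, -22.0], [8.1, -4.5, 7.3]]
224 29 [[-9.8, -2.4, 9.0], [-0.2, -16.1, -25.9], [8.8, -3.0, 7.5]]
226 30 [[-9.7, -2.1, 6.3], [-0.2, -15.9, -28.5], [8.7, -2.4, 5.5]]
228 20 [[-9.7, -0.9, 5.9], [3.0, -15.0, -29.1], [9.3, -1.0, 5.6]]
230 16 [[-10.4, 1.0, 7.2], [4.9, 0.0, 4.9], [9.3, -0.0, 4.7]]
232 14 [[-9.8, 2.1, 6.6], [5.6, 2.4, 7.2], [9.4, 1.9, 6.0]]
234 12 [[-9.8, 3.5, 6.7], [5.6, 3.3, 6.0], [8.8, 3.5, 6.5]]
236 11 [[-9.1, 4.4, 5.5], [5.6, 4.4, 5.5], [8.8, 4.8, 6.4]]
238 8 [[-8.6, 6.7, 7.5], [5.6, 6.2, 6.4], [7.5, 6.0, 6.0]]
240 0 
242 0 
244 0
```

```bash
cat >> h.py <<'E'
N=np.array([.1271,-.5594,.8191]);N/=np.linalg.norm(N);K=np.array([.5470,.1604,.1050])
UP=np.array([np.cos(np.radians(102.8)),np.sin(np.radians(102.8)),0]);UP-=N*(UP@N);UP/=np.linalg.norm(UP);LEFT=np.cross(N,UP)
OFF=np.array([-.0002,.001,0])
def tgt(h,A,K=None):
    K=globals()["K"] if K is None else K
    r=RA(A);return K+N*h-r.apply(OFF),r
E
python3 - <<'E'
from h import *
plan(*tgt(.048,.44))
E
```

```text
shift [-0.0004 -0.0513  0.0413] rotvec [ 2.000e-04 -1.900e-03  4.383e-01] rows>= 2.3468544399157545 1.0542505101323427
```

step_arm([
  [0,-0.03,0,0,0,0.15,-1],
  [0,-0.051,0.01,0,0,0.3,-1],
  [-0.0004,-0.0513,0.03,0,-0.002,0.438,-1],
  [-0.0004,-0.0513,0.041,0,-0.002,0.438,-1],
  [-0.0004,-0.0513,0.041,0,-0.002,0.438,-1],
  [-0.0004,-0.0513,0.041,0,-0.002,0.438,-1],
  [-0.0004,-0.0513,0.041,0,-0.002,0.438,-1],
])

```text
time_s: 6.1
tool_pos: [0.5537, 0.1342, 0.1449]
ee_rot: [-0.285, 0.948, -0.103, -0.098]
contact_force: [0.2, 0.4, -0.3]
gripper_width: 0.0075
```

```bash
python3 - <<'E'
from h import *
st();s=get_state();p,d=snapshot("wrist");cv2.imwrite("pics/w4.png",p[...,::-1]);np.save("pics/w4.npy",d)
import json;json.dump({k:np.array(v).tolist() for k,v in s.items()},open("pics/s4.json","w"))
plan(*tgt(.048,.44))
p,d=snapshot("side");cv2.imwrite("pics/side4.png",p[...,::-1])
a=cv2.resize(cv2.imread("pics/w4.png")[140:260,247:387],None,fx=5,fy=5,interpolation=cv2.INTER_NEAREST);cv2.imwrite("pics/z4.png",a)
cv2.imwrite("pics/z4s.png",cv2.resize(cv2.imread("pics/side4.png")[60:210,220:380],None,fx=4,fy=4,interpolation=cv2.INTER_CUBIC))
E
```

```text
time_s 6.1
joint_pos [ 0.5204  0.4467 -0.5866  1.6182 -0.373   1.288  -0.1189]
tool_pos [0.5537 0.1342 0.1449]
contact_force [ 0.2476  0.4256 -0.2932]
torque [-0.7009 -0.2451 -0.0185]
gripper_width 0.0075
axes [[0.96, -0.25, -0.127], [-0.139, -0.817, 0.56], [-0.244, -0.519, -0.819]]
shift [-0.      0.      0.0001] rotvec [-0.0002  0.0004  0.0009] rows>= 0.005207064386081936 0.0024526452478563924
```

View pics/z4.png

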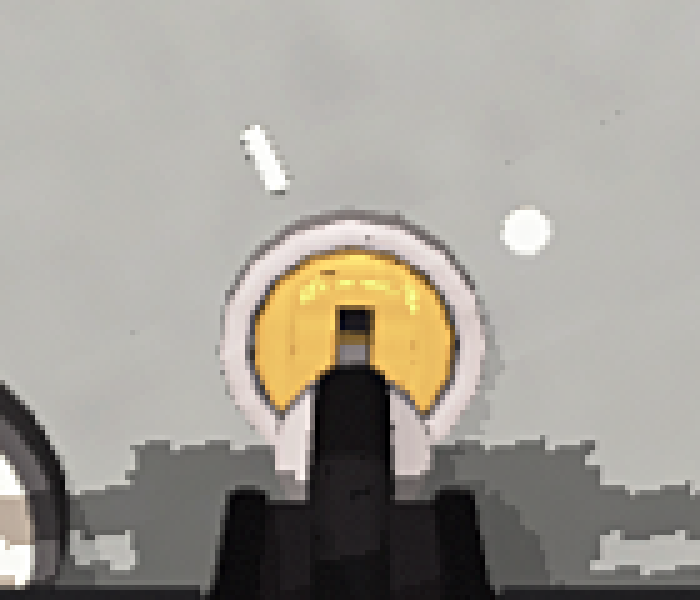

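View pics/z4s.png

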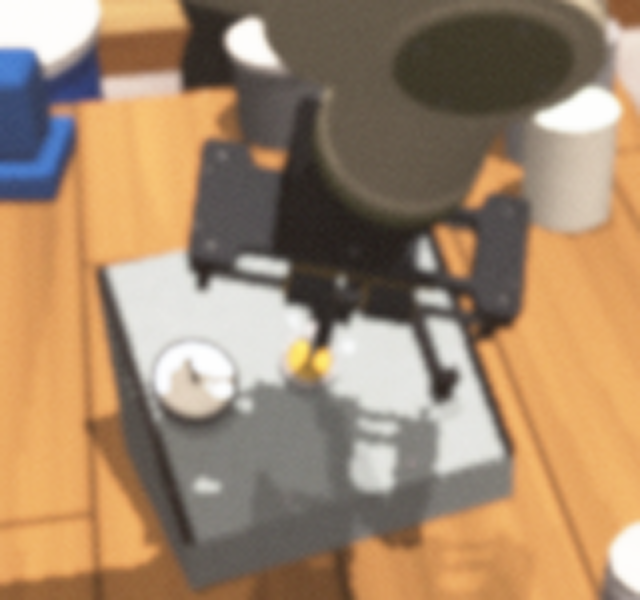

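Blade and slot line up sideways: zoom x ≈ 355 for both, with the slot's long sides vertical. I'll check the long direction, then descend.

```bash
python3 - <<'E'
from h import *
import json
c=calibration("wrist");s=json.load(open("pics/s4.json"));d=np.load("pics/w4.npy")
P=cloud("wrist",d,s);q=(P-np.array(s["tool_pos"]))@Rs(s).as_matrix()
img=cv2.imread("pics/w4.png")
for v in range(198,222):print(v,img[v,317].tolist(),np.round(q[v,317]*1e3,1).tolist())
T=T_wc("wrist",s)
def hit(u,v):
    r=T[:3,:3]@np.array([(u-c["cx"])/c["fx"],(v-c["cy"])/c["fy"],1]);p=T[:3,3]+r*((K-T[:3,3])@N)/(r@N);return Rs(s).inv().apply(p-s["tool_pos"])*1e3
h=cv2.cvtColor(img,cv2.COLOR_BGR2HSV)
# barrel edges: top, left, right
for nm,uv in dict(slotfar=(317.5,200.9),barreltop=(317.5,189.5),barL=(296.7,209),barR=(338,209)).items():print(nm,hit(*uv).round(1))
E
```

```text
198 [99, 192, 238] [-0.4, -7.6, 48.6]
199 [102, 197, 242] [-0.4, -6.9, 48.5]
200 [108, 212, 255] [-0.4, -6.3, 47.8]
201 [52, 98, 130] [-0.4, 4.2, 78.7]
202 [12, 13, 14] [-0.4, 5.2, 78.9]
203 [29, 24, 26] [-0.4, 6.1, 79.1]
204 [31, 27, 31] [-0.4, 6.8, 78.5]
205 [30, 23, 23] [-0.4, 7.8, 78.9]
206 [39, 63, 80] [-0.4, 8.7, 79.0]
207 [47, 98, 127] [-0.4, 8.6, 75.9]
208 [58, 101, 128] [-0.4, 8.8, 73.8]
209 [126, 125, 134] [-0.4, -4.5, 32.4]
210 [128, 127, 134] [-0.4, -4.9, 28.8]
211 [132, 133, 141] [-0.4, -4.9, 26.7]
212 [93, 94, 100] [-0.4, -4.9, 24.7]
213 [32, 32, 34] [-0.3, -15.8, -8.0]
214 [15, 13, 14] [-0.3, -16.0, -10.4]
215 [20, 20, 20] [-0.3, -16.0, -12.1]
216 [20, 20, 21] [-0.3, -16.1, -14.0]
217 [21, 20, 21] [-0.3, -15.8, -14.9]
218 [20, 19, 22] [-0.3, -15.8, -16.5]
219 [20, 19, 20] [-0.3, -15.7, -17.9]
220 [19, 19, 20] [-0.3, -15.7, -19.3]
221 [18, 18, 20] [-0.3, -15.9, -21.5]
slotfar [ 0.  -5.5 48.2]
barreltop [  0.  -14.3  48.2]
barL [-15.7   0.9  48.2]
barR [15.5  1.  48.2]
```

step_arm([
  [0,0,0.008,0,0,0,-1],
  [0,0,0.011,0,0,0,-1],
  [0,0,0.014,0,0,0,-1],
  [0,0,0.017,0,0,0,-1],
  [0,0,0.02,0,0,0,-1],
  [0,0,0.02,0,0,0,-1],
])

```text
time_s: 6.95
tool_pos: [0.5505, 0.1461, 0.128]
ee_rot: [-0.284, 0.948, -0.103, -0.099]
contact_force: [0.2, -0.1, -0.3]
gripper_width: 0.0075
```

```bash
python3 - <<'E'
from h import *
st();s=get_state();print("tool-frame force",Rs(s).inv().apply(s["contact_force"]).round(2));plan(*tgt(.028,.44))
E
```

```text
time_s 6.95
joint_pos [ 0.5063  0.4575 -0.5906  1.6445 -0.3725  1.2472 -0.1207]
tool_pos [0.5505 0.1461 0.128 ]
contact_force [ 0.1639 -0.1465 -0.2691]
torque [-0.763  -0.2585 -0.061 ]
gripper_width 0.0075
axes [[0.959, -0.251, -0.129], [-0.138, -0.817, 0.56], [-0.245, -0.519, -0.819]]
tool-frame force [0.24 0.22 0.12]
shift [ 0.0005  0.0002 -0.0007] rotvec [0.     0.0017 0.0006] rows>= 0.009350417058883922 0.01397893209082266
```

step_arm([
  [0.0003,0,0.004,0,0,0,-1],
  [0.0003,0,0.008,0,0,0,-1],
  [0.0003,0,0.012,0,0,0,-1],
  [0.0003,0,0.016,0,0,0,-1],
  [0.0003,0,0.02,0,0,0,-1],
  [0.0003,0,0.024,0,0,0,-1],
  [0.0003,0,0.026,0,0,0,-1],
  [0.0003,0,0.026,0,0,0,-1],
])

```text
time_s: 7.95
tool_pos: [0.5541, 0.1557, 0.1118]
ee_rot: [-0.284, 0.949, -0.105, -0.092]
contact_force: [0.7, -25.2, 40.6]
gripper_width: 0.0078
```

```bash
python3 - <<'E'
from h import *
st();s=get_state();print("tool-frame force",Rs(s).inv().apply(s["contact_force"]).round(2));plan(*tgt(.0,.44))
E
```

```text
time_s 7.95
joint_pos [ 0.4917  0.4698 -0.5913  1.6644 -0.3713  1.1967 -0.1229]
tool_pos [0.5541 0.1557 0.1118]
contact_force [  0.6665 -25.2445  40.551 ]
torque [-0.3042  0.8938  0.6717]
gripper_width 0.0078
axes [[0.961, -0.252, -0.115], [-0.147, -0.816, 0.558], [-0.234, -0.52, -0.822]]
tool-frame force [ -5.15  -0.63 -47.49]
shift [-0.0057  0.0005  0.009 ] rotvec [-0.001  -0.0124 -0.0006] rows>= 0.06680695603477725 0.17098010508657574
```

step_arm([
  [0,0,-0.003,0,0,0,-1],
  [0,0,-0.006,0,0,0,-1],
  [0,0,-0.008,0,0,0,-1],
  [0,0,-0.008,0,0,0,-1],
])

```text
time_s: 8.45
tool_pos: [0.549, 0.1558, 0.1135]
ee_rot: [-0.284, 0.948, -0.103, -0.098]
contact_force: [1.7, -3.2, 4.5]
gripper_width: 0.0076
```

```bash
python3 - <<'E'
from h import *
st();s=get_state();print("tool-frame force",Rs(s).inv().apply(s["contact_force"]).round(2));plan(*tgt(.011,.44))
p,d=snapshot("wrist");cv2.imwrite("pics/w5.png",p[...,::-1]);np.save("pics/w5.npy",d)
a=cv2.resize(cv2.imread("pics/w5.png")[140:260,247:387],None,fx=5,fy=5,interpolation=cv2.INTER_NEAREST);cv2.imwrite("pics/z5.png",a)
E
```

```text
time_s 8.45
joint_pos [ 0.4939  0.4691 -0.5933  1.6642 -0.3713  1.2107 -0.1222]
tool_pos [0.549  0.1558 0.1135]
contact_force [ 1.72   -3.1607  4.5472]
torque [-0.8046 -0.5124 -0.2075]
gripper_width 0.0076
axes [[0.96, -0.251, -0.127], [-0.139, -0.817, 0.56], [-0.244, -0.519, -0.819]]
tool-frame force [ 0.98 -0.21 -5.71]
shift [-0.0003  0.0002 -0.0012] rotvec [-0.0001  0.0004  0.0005] rows>= 0.0033134423269857243 0.01990462079562167
```

View pics/z5.png

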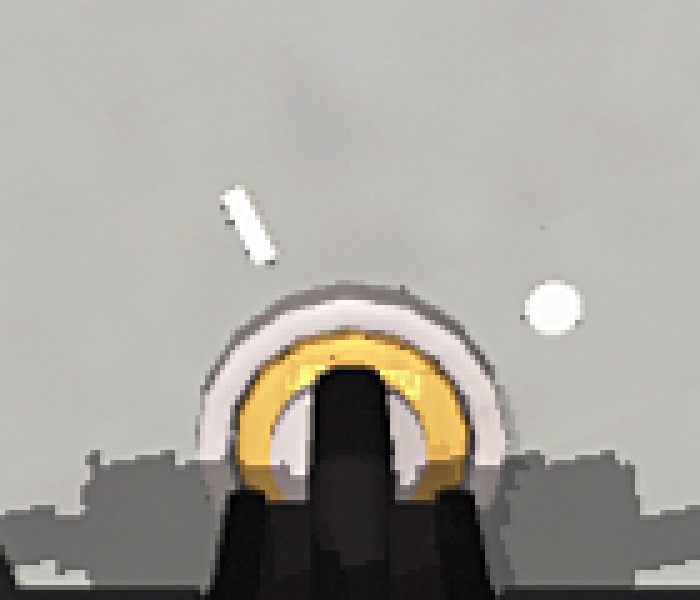

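Home: the collar sits concentric on the barrel. Now turning clockwise, which is positive about tool z.

step_arm([
  [0,0,0,0,0,0,-1],
  [0.0001,0,0,0,0,0.1,-1],
  [0.0002,0.0001,0,0,0,0.2,-1],
  [0.0003,0.0001,0,0,0,0.3,-1],
  [0.0004,0.0002,0,0,0,0.4,-1],
  [0.0005,0.0002,0,0,0,0.5,-1],
  [0.0005,0.0003,0,0,0,0.6,-1],
  [0.0006,0.0004,0,0,0,0.7,-1],
  [0.0007,0.0005,0,0,0,0.8,-1],
  [0.0007,0.0005,0,0,0,0.8,-1],
], grip_force=55)

```text
time_s: 9.75
tool_pos: [0.5497, 0.1549, 0.1128]
ee_rot: [-0.223, 0.833, -0.465, -0.201]
contact_force: [3.1, -4.9, 3.5]
gripper_width: 0.0071
```

```bash
python3 - <<'E'
from h import *
st();s=get_state();r=Rs(s);print("tool F",r.inv().apply(s["contact_force"]).round(2),"M",r.inv().apply(s["torque"]).round(2));plan(*tgt(.011,1.45))
E
```

```text
time_s 9.75
joint_pos [ 0.3847  0.4417 -0.4502  1.6691 -0.4391  1.2254 -0.8728]
tool_pos [0.5497 0.1549 0.1128]
contact_force [ 3.1246 -4.935   3.5251]
torque [-1.1738 -0.805  -0.1541]
gripper_width 0.0071
axes [[0.487, -0.864, -0.127], [-0.684, -0.468, 0.559], [-0.542, -0.185, -0.819]]
tool F [ 2.99 -1.04 -6.04] M [ 0.06  1.42 -0.17]
shift [-0.0004  0.0003 -0.0012] rotvec [ 0.0003 -0.0004  0.2089] rows>= 1.1187112614682795 0.020577618475501637
```

step_arm([
  [0,0,0,0,0,0.06,-1],
  [0,0,0,0,0,0.12,-1],
  [0,0,0,0,0,0.18,-1],
  [0,0,0,0,0,0.24,-1],
  [0,0,0,0,0,0.28,-1],
  [0,0,0,0,0,0.28,-1],
])

```text
time_s: 10.5
tool_pos: [0.5497, 0.1547, 0.1127]
ee_rot: [-0.193, 0.76, -0.576, -0.23]
contact_force: [3.3, -4.4, 2.5]
gripper_width: 0.0069
```

```bash
python3 - <<'E'
from h import *
st();s=get_state();r=Rs(s);print("tool F",r.inv().apply(s["contact_force"]).round(2),"M",r.inv().apply(s["torque"]).round(2));plan(*tgt(.011,1.45))
E
```

```text
time_s 10.5
joint_pos [ 0.3484  0.4342 -0.4035  1.6713 -0.4597  1.2305 -1.1367]
tool_pos [0.5497 0.1547 0.1127]
contact_force [ 3.2816 -4.3724  2.4819]
torque [-1.3101 -0.8748 -0.162 ]
gripper_width 0.0069
axes [[0.23, -0.965, -0.127], [-0.787, -0.262, 0.559], [-0.572, -0.029, -0.82]]
tool F [ 2.78 -2.09 -4.89] M [ 0.48  1.5  -0.19]
shift [-0.0006  0.0003 -0.0012] rotvec [ 0.0002 -0.0007 -0.0704] rows>= 0.3771958969604545 0.02190829159293657
```

step_arm([
  [0,0,0,0,0,0.05,-1],
  [0,0,0,0,0,0.1,-1],
  [0,0,0,0,0,0.14,-1],
  [0,0,0,0,0,0.14,-1],
])

```text
time_s: 11.0
tool_pos: [0.5497, 0.1546, 0.1126]
ee_rot: [-0.177, 0.718, -0.628, -0.243]
contact_force: [3.2, -4.9, 2.6]
gripper_width: 0.0071
```

```bash
python3 - <<'E'
from h import *
st();s=get_state();r=Rs(s);print("tool F",r.inv().apply(s["contact_force"]).round(2),"M",r.inv().apply(s["torque"]).round(2));plan(*tgt(.011,1.45))
E
```

```text
time_s 11.0
joint_pos [ 0.3304  0.4307 -0.3806  1.6724 -0.4696  1.2331 -1.2694]
tool_pos [0.5497 0.1546 0.1126]
contact_force [ 3.2181 -4.8712  2.6091]
torque [-1.4414 -0.8631 -0.224 ]
gripper_width 0.0071
axes [[0.094, -0.987, -0.127], [-0.816, -0.149, 0.559], [-0.571, 0.051, -0.82]]
tool F [ 2.79 -2.32 -5.27] M [ 0.7   1.54 -0.12]
shift [-0.0006  0.0004 -0.0012] rotvec [ 2.000e-04 -8.000e-04 -2.105e-01] rows>= 1.1269528480656468 0.022374306851631543
```

```bash
python3 - <<'E'
from h import *
for i in range(1):
    p,d=snapshot("wrist");cv2.imwrite("pics/w6.png",p[...,::-1]);np.save("pics/w6.npy",d)
a=cv2.resize(cv2.imread("pics/w6.png")[120:320,227:407],None,fx=3,fy=3,interpolation=cv2.INTER_NEAREST);cv2.imwrite("pics/z6.png",a)
for i in range(5):
    s=get_state();r=Rs(s);print(r.inv().apply(s["torque"]).round(3));snapshot("top")
E
```

```text
[ 0.612  1.557 -0.116]
[ 0.655  1.565 -0.194]
[ 0.684  1.512 -0.145]
[ 0.661  1.518 -0.11 ]
[ 0.666  1.598 -0.126]
```

View pics/z6.png

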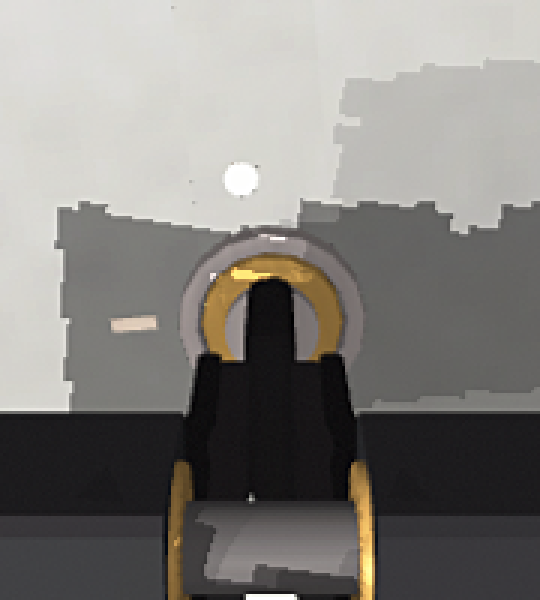

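step_arm([
  [0,0,0,0,0,0.04,-1],
  [0,0,0,0,0,0.08,-1],
  [0,0,0,0,0,0.08,-1],
  [0,0,0,0,0,0.08,-1],
])

```text
time_s: 11.8
tool_pos: [0.5496, 0.1545, 0.1126]
ee_rot: [-0.167, 0.693, -0.656, -0.25]
contact_force: [2.1, -5.3, 3.0]
gripper_width: 0.0074
```

```bash
python3 - <<'E'
from h import *
st()
for i in range(4):
    s=get_state();r=Rs(s);print(r.inv().apply(s["torque"]).round(3));snapshot("top")
plan(*tgt(.011,1.45))
E
```

```text
time_s 11.8
joint_pos [ 0.3204  0.4288 -0.3678  1.6731 -0.4751  1.2348 -1.3447]
tool_pos [0.5496 0.1545 0.1126]
contact_force [ 2.0821 -5.2893  2.9718]
torque [-1.4749 -0.7848 -0.0378]
gripper_width 0.0074
axes [[0.015, -0.992, -0.127], [-0.825, -0.084, 0.559], [-0.565, 0.097, -0.82]]
[ 0.647  1.525 -0.22 ]
[ 0.643  1.515 -0.228]
[ 0.668  1.524 -0.244]
[ 0.663  1.543 -0.183]
shift [-0.0007  0.0003 -0.0012] rotvec [ 0.0004 -0.0009 -0.2899] rows>= 1.5521111725145367 0.022253155940565466
```

step_arm([
  [0,0,0,0,0,0.04,-1],
  [0,0,0,0,0,0.08,-1],
  [0,0,0,0,0,0.08,-1],
  [0,0,0,0,0,0.08,-1],
])

```text
time_s: 12.5
tool_pos: [0.5496, 0.1545, 0.1126]
ee_rot: [0.157, -0.666, 0.683, 0.256]
contact_force: [3.3, -6.5, 1.9]
gripper_width: 0.0067
```

```bash
python3 - <<'E'
from h import *
st()
for i in range(4):
    s=get_state();r=Rs(s);print(r.inv().apply(s["torque"]).round(3));p,d=snapshot("wrist")
cv2.imwrite("pics/w7.png",p[...,::-1]);plan(*tgt(.011,1.45))
a=cv2.resize(cv2.imread("pics/w7.png")[120:320,227:407],None,fx=3,fy=3,interpolation=cv2.INTER_NEAREST);cv2.imwrite("pics/z7.png",a)
E
```

```text
time_s 12.5
joint_pos [ 0.3102  0.427  -0.355   1.6736 -0.4804  1.2363 -1.4205]
tool_pos [0.5496 0.1545 0.1126]
contact_force [ 3.3458 -6.5343  1.9198]
torque [-1.4505 -0.8722  0.1163]
gripper_width 0.0067
axes [[-0.064, -0.99, -0.127], [-0.829, -0.018, 0.558], [-0.555, 0.141, -0.82]]
[ 0.752  1.468 -0.398]
[ 0.761  1.545 -0.433]
[ 0.711  1.542 -0.418]
[ 0.731  1.604 -0.401]
shift [-0.0007  0.0004 -0.0012] rotvec [ 0.0004 -0.001  -0.3696] rows>= 1.9793204844075205 0.022228431717889022
```

View pics/z7.png

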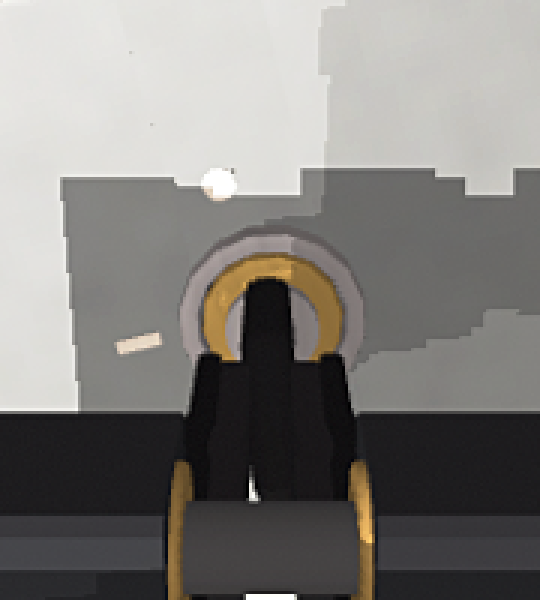

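The torque rose to 0.41 N m, well over the 0.15 friction, so the barrel is at the stop. Relaxing the wind-up, then releasing.

step_arm([
  [0,0,0,0,0,-0.06,-1],
  [0,0,0,0,0,-0.13,-1],
  [0,0,0,0,0,-0.16,-1],
  [0,0,-0.001,0,0,-0.16,-1],
])

```text
time_s: 13.2
tool_pos: [0.549, 0.1546, 0.113]
ee_rot: [-0.176, 0.718, -0.627, -0.244]
contact_force: [2.5, -1.6, -4.0]
gripper_width: 0.0068
```

```bash
python3 - <<'E'
from h import *
for i in range(3):
    s=get_state();r=Rs(s);print(r.inv().apply(s["torque"]).round(3),r.inv().apply(s["contact_force"]).round(2));snapshot("wrist")
E
```

```text
[0.648 1.535 0.042] [ 3.83 -2.39  2.01]
[ 0.633  1.619 -0.065] [ 3.76 -2.26  0.27]
[ 0.628  1.659 -0.022] [ 3.59 -2.84 -0.02]
```

step_arm([
  [0,0,0,0,0,0,-0.7],
  [0,0,0,0,0,0,-0.4],
  [0,0,0,0,0,0,0],
  [0,0,0,0,0,0,0],
  [0,0,0,0,0,0,0],
  [0,0,0,0,0,0,0],
])

```text
time_s: 14.1
tool_pos: [0.5493, 0.155, 0.1138]
ee_rot: [-0.177, 0.718, -0.627, -0.244]
contact_force: [0.4, 0.4, 0.0]
gripper_width: 0.0426
```

Released, and the force is about zero. Retreating straight out.

step_arm([
  [0,0,-0.02,0,0,0,0],
  [0,0,-0.05,0,0,0,0],
  [0,0,-0.09,0,0,0,0],
  [0,0,-0.12,0,0,0,0],
  [0,0.05,-0.13,0,0,0,0],
  [0,0.08,-0.13,0,0,0,0],
  [0,0.08,-0.13,0,0,0,0],
])

```text
time_s: 14.98
tool_pos: [0.486, 0.0694, 0.2248]
ee_rot: [-0.177, 0.718, -0.628, -0.243]
contact_force: [-0.3, 0.5, -0.4]
gripper_width: 0.0436
```

```bash
python3 - <<'E'
from h import *
st();s=get_state();p,d=snapshot("wrist");cv2.imwrite("pics/w8.png",p[...,::-1]);np.save("pics/w8.npy",d)
import json;json.dump({k:np.array(v).tolist() for k,v in s.items()},open("pics/s8.json","w"))
P=cloud("wrist",d,s)
q=np.stack([(P-K)@UP,(P-K)@LEFT,(P-K)@N],-1)*1e3
m=(q[...,2]>32)&(q[...,2]<60)&(np.hypot(q[...,0],q[...,1])<35)
z=q[m];print(len(z),z.max(0).round(1),z.mean(0).round(1),np.percentile(z[:,2],[50,90,99]))
t=z[z[:,2]>40];rc=cv2.minAreaRect(t[:,:2].astype(np.float32));print(rc)
w,V=np.linalg.eigh(np.cov(t[:,:2].T));v=V[:,1]*np.sign(-V[1,1]);print("head angle cw",np.arctan2(-v[1],v[0]))
c=q[(abs(q[...,2]-4)<2.5)&(np.hypot(q[...,0],q[...,1])<14)];print("collar heights",len(c),np.median(c,0))
p,d=snapshot("side");cv2.imwrite("pics/side8.png",p[...,::-1])
E
```

```text
time_s 14.975
joint_pos [ 0.4811  0.2204 -0.3407  1.6833 -0.4938  1.4985 -1.1982]
tool_pos [0.486  0.0694 0.2248]
contact_force [-0.2606  0.4945 -0.4261]
torque [-0.6751 -0.1779 -0.0633]
gripper_width 0.0436
axes [[0.093, -0.987, -0.127], [-0.816, -0.149, 0.559], [-0.571, 0.051, -0.819]]
455 [ 3.7 17.3 47.8] [-1.2  0.4 45.4] [45.53043818 46.73913835 47.48758118]
((-1.0989444255828857, 0.6294479370117188), (33.12389373779297, 9.09437370300293), 85.18231964111328)
head angle cw 1.608042974449828
collar heights 136 [4.70758843 0.06553025 4.07891427]
```

View pics/w8.png

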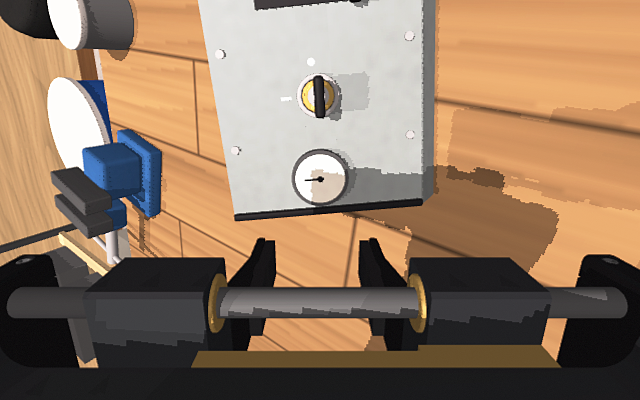

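View pics/side8.png

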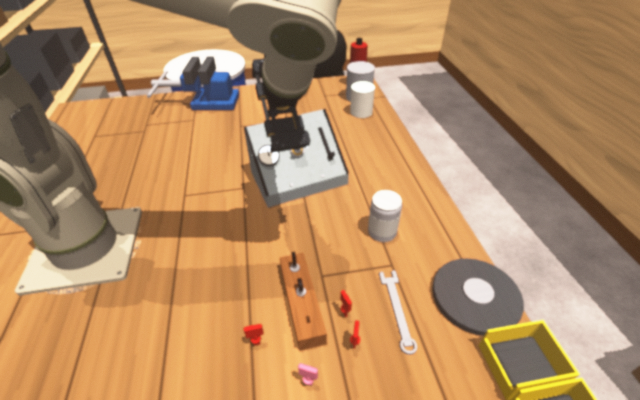

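```bash
python3 -c "
from rig import *
print(finish_job())"
```

```text
the job is handed in; nothing more can be done
None
```

The ignition key is fully home in the mower switch and turned clockwise to the on stop. I let go of it, backed the arm clear and handed the job in at about 15 s.

**Final checks:**
- **Seating:** the collar top sits 4.1 mm above the keyhole's mouth (4 expected) and the head top about 46–47 mm above it (46 expected).
- **Turned to on:** while turning, the torque rose to about 0.41 N m, well above the 0.15 N m barrel friction, so the key was against the stop. The head now stands at about 1.6 rad clockwise. That fits the barrel at its 1.45 rad stop plus the blade's 0.15 rad of play, but I could not see the barrel's own angle directly.
- **Other things:** in the last side picture the two other keys, the oil tin and the wrench look unmoved. I judged that by eye.

**One misstep:** I overran the insertion by about 9 mm of command because I had left the 11 mm between collar and fingertips out of the sum. For a moment the wrist force reached about 48 N and the tool shifted about 6 mm sideways. I backed it off, and the collar then sat centred on the barrel.

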